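# Unlock the tilt-out tablet bin and hold it open

### The job

Take the red key out of its wooden stand, push it fully home into the lock of the small tilt-out bin on the window ledge (wiggle it a little if the pins stick), and only then turn it a quarter turn clockwise, to the stop, so that the bin tips out. The lock springs back, so finish with the key still gripped and held turned, keeping the bin open, and leave everything else where it stands.

Things in the scene. Friction and masses are not known exactly. Their poses are not given: they have to be found in the camera images.
- key_grip (a point): Centre of the key's red plastic bow (head), the place to grip: a slab 34 wide (along x) x 12 thick (along y) x 42 mm tall, this point at its middle. Pinch it across the 12 mm. z is up, along the key, which stands blade down in the wooden stand. The key is the same after half a turn about z.
- key_tip (a point): Lower end of the key's blade, on its axis, 63 mm below the centre of the bow; axes as the key's. At the start it is 30 mm down in the stand's slot.
- stand (a point): Centre of the top of the low wooden key stand (fixed, 70 x 60 x 42 mm). The slot is 30 mm deep, 16.5 x 7.5 mm, long way along the stand's x. Lift the key 40 mm or more to clear it.
- keyhole (a point): Centre of the keyhole in the top face of the brass lock cylinder, 140 mm above the counter, in a round steel barrel 54 mm across at the bin's right end seen from the robot. Turns with the cylinder. Slot 15.6 (along x) x 6.6 mm, 2.5 mm chamfer; z up. The key goes in 30 mm until its collar rests on the face; sticky spring pins 11 and 20 mm down resist with up to about 18 N, less with small twists (4 degrees).
- lock (a joint): Angle of the lock cylinder, rad: 0 locked (start), growing clockwise seen from above, stop at 1.62 (a quarter turn is 1.57). A return spring pulls it back with 0.04 N m at 0 and 0.13 N m at the stop. Because of play in the slot and the fingers the key must be turned up to about 0.2 rad farther than the cylinder is to go.
- tub (a joint): Tilt of the white bin tub about its lower front edge, rad: 0 shut, about 0.30 tipped out towards the robot when the lock is fully turned. The lock's cam drives it; the tub's top then moves out 30 mm.
- key: The key; origin at the lower end of the blade, axes as those of key_grip. From below: steel blade 14 (x) x 5 (y) x 30 mm long, its lowest 6 mm stepped down to 8 x 2.6 mm; red collar 22 x 11 x 12 mm; red bow 42 mm tall. About 60 g.
- bowl_low: Blue bowl, 140 mm across and 48 mm high, on the ribbed white shelf on the ledge; origin under its centre. Leave alone.
- bowl_top: Yellow bowl, 104 mm across, stacked in the blue bowl. Leave alone.
- ladle: Steel slotted ladle, 260 mm long, lying on the shelf; origin under the bowl of the ladle. Leave alone.
- pepper: Glass pepper shaker with steel twist cap, 44 mm across, 82 mm high, on the shelf; origin under it. Leave alone.
- chopsticks: Square wooden chopstick holder, 70 x 70 mm, 150 mm high with the chopsticks, on the shelf; origin under it. Leave alone.
- jar: Amber jar with black cap, 60 mm across, 75 mm high, on the counter; it and the key stand swap sides. Origin under it. Leave alone.
- mug: White mug, 76 mm across, 85 mm high, on the counter. Origin under it. Leave alone.
There are look-alikes about, which are no part of the job. There is more than one size of the key; the one meant has the size given above.

How it is judged:
By the outcome, as a careful person would: the job done as asked, in the order asked, and still so for the second after the job is handed in, while the arm keeps its last pose, push and grip.
It also fails if it takes over 53 s, if anything falls off the work surface, if the arm or the gripper's body presses on something with over 40 N, if the wrist force passes 120 N, or if a joint passes its speed limit or range.

### The arm

A 6-joint arm with a two-finger parallel gripper is mounted at the origin on the work surface. World frame = base frame: x ahead of the robot, y to its left, z up, the work surface at z = 0. Lengths are in m, angles in degrees, forces in N, time in s.
With the tool pointing down it reaches from about 0.25 to 0.725 m from the base axis. Payload 9.7 kg.
Tool frame: the origin (TCP) lies on the centre line of the jaws, within the pads' length; the fingertips stand 22 mm ahead of it and the grasp point (between the pads) lies 3 mm ahead of it; z points along the fingers, y is the direction in which the jaws open and shut (so a half turn about z gives the same grasp; the last joint's range is limited). The gripper opens to 85 mm and grips with 20 to 120 N. Pads are 22 mm wide; open, the fingers measure 114 mm over their backs; the gripper's body (76 mm by 85 mm) begins 54 mm behind the grasp point. The pads swing forward as they close: fully open they stand 13 mm farther back than shut.
Start: joints at [-76.375, 4.979, 10.078, 95.1, 0, 90], TCP at [0.13, -0.535, 0.253] pointing down, gripper open.
Joint ranges: [-179.16, 179.16], [-48.56, 103.87], [-65.8, 70.77], [-126.05, 130.52], [-82.76, 87.17], [-180, 180]. Speed limits (degrees/s): [127.2, 127.2, 147.25, 180, 180, 180].

### API

Orientations are given as [roll, pitch, yaw] about the fixed x, y, z axes, in that order (R = Rz(yaw) Ry(pitch) Rx(roll)).
In Python, from workcell import monitor, eyes, job gives the robot as it stands. The module is installed in compiled form; this text tells all that it offers.
- The arm moves only by the tool drive_tool, never from a script. Its argument "plan" is a list of rows, each a list of 3 entries, a list of its own where there are three numbers: the opening, from 0 (shut) to 1 (fully open), then the shift along the world's x, y, z in m, then the turn about the world's z in degrees. In form: [[gripper, [x, y, z], yaw], ...]. A call has 1 to 10 rows; each row shifts and turns the commanded pose from where the row before left it; what a row does not reach is not made up. A row lasts 1/8 s, in which the tool goes at most 62.5 mm and 10.7 degrees, less where a joint would pass 70% of its speed; a pose out of reach is approached as far as the arm can. A call is refused whole if a number of a shift passes 0.0625 or a number of a turn 10.7, either way. A call with a gripper value outside its range is refused whole. The fingers move at their own pace and stop on an object; "grip_force" is the grip in N (left out, the last holds). Time passes only in rows, so rows that do not move let the fingers close. It gives the time, the measured TCP pose, the force and the opening at its end, in the units of the state.
- monitor.get_obs(): the state, without advancing time (a new reading comes with each control period).
- eyes.camera(name): name is "scene" or "top" or "wrist"; returns (picture, depth): 420x560x3 uint8, red, green, blue; 420x560 float32, m along the optical axis (not along the pixel's ray), 0 where there is no reading.
- eyes.camera_params(name): a dict with "fx", "fy", "cx", "cy" (pixels), "extrinsics" (4x4, takes a point from world to camera coordinates); the wrist camera has in their place "mount" (4x4, takes a point from camera to tool coordinates, whose origin is the TCP and whose axes are the flange's). Camera axes: x right, y down, z forward; pixel columns grow to the right and rows downward; lengths in m; the calibration is good to about 2 mm. A picture is of the moment at which its call begins: read the wrist's pose just before it. camera_params takes no time and is no camera call.
- job.job_done(): hands the job in, once; it reports no verdict.
The state is a dict: "time": time; "q": joint angles; "qd": joint speeds; "joint_efforts": joint torques, N m; "ee_pos": TCP position; "tcp_rot": TCP orientation; "wrist_force": force on the tool from outside, world axes, zero at the start; "torque": the same for the moment, N m; "opening": finger opening in m.
Only numpy, scipy, OpenCV 4.12 (cv2) and the standard library are available. Lean on these libraries where they do the work, as an engineer would, in place of code of your own. Each camera call takes 0.05 s, during which the arm holds its last target.

## Working session

There is one attempt and no reset: what is moved stays moved. The work goes in short steps, Python scripts to look and compute and a tool call to move; the robot and the scene stay as the last step left them, time stands still between calls to the robot, and variables do not carry over. Pictures are saved under pics/ and viewed, and the job is handed in when it is done.

Besides the shell and the picture viewer there is one more tool, called after ">>>" by a JSON object that holds its "method" and its "body", one argument or row to a line. drive_tool: Moves the arm, as the interface text tells. Its arguments: {"type":"object","properties":{"plan":{"type":"array","items":{"type":"array"}},"grip_force":{"type":"number"}},"required":["plan"]}

```bash
mkdir -p pics
cat > h.py <<'E'
import numpy as np, cv2
from workcell import monitor, eyes, job
from scipy.spatial.transform import Rotation as R
def snap(n,f):
    o=monitor.get_obs(); im,d=eyes.camera(n); cv2.imwrite('pics/'+f+'.png',im[:,:,::-1]); np.savez('pics/'+f+'.npz',im=im,d=d,p=o['ee_pos'],r=o['tcp_rot']); return im,d,o
def T(n,o=None):
    p=eyes.camera_params(n); K=(p['fx'],p['fy'],p['cx'],p['cy'])
    if n!='wrist': return K,np.linalg.inv(np.array(p['extrinsics']))
    M=np.eye(4); M[:3,:3]=R.from_euler('xyz',o['tcp_rot'],degrees=True).as_matrix(); M[:3,3]=o['ee_pos']
    return K,M@np.array(p['mount'])
def ray(K,M,u,v):
    return M[:3,3],M[:3,:3]@np.array([(u-K[2])/K[0],(v-K[3])/K[1],1])
def onz(K,M,u,v,z):
    o,d=ray(K,M,u,v); return o+d*(z-o[2])/d[2]
def pt(K,M,u,v,dep):
    o,d=ray(K,M,u,v); return o+d*dep
E
python3 - <<'E'
from h import *
print(monitor.get_obs())
for n in('scene','top','wrist'): snap(n,n+'0'); print(eyes.camera_params(n))
E
```

```text
{'time': 0.0, 'q': array([-7.63752967e+01,  5.01167319e+00,  1.00361266e+01,  9.51002619e+01,
        3.23857088e-03,  8.99989144e+01]), 'qd': array([ 0.03131963,  0.13370798, -0.0817901 ,  0.04305295, -0.06304056,
        0.04541789]), 'joint_efforts': array([-2.04732110e-03, -5.20378733e+01,  4.64809906e+01,  1.58180553e-02,
       -1.87825776e-04, -3.12570501e-05]), 'ee_pos': array([ 0.12952722, -0.53433   ,  0.25259254]), 'tcp_rot': array([-1.79924192e+02, -3.24000444e-03,  1.36257846e+01]), 'wrist_force': array([-0.27355189,  0.48909067, -0.14880883]), 'torque': array([-0.00673422, -0.01563974,  0.03733743]), 'opening': 0.0855943066157397}
{'fx': 431.7212567214992, 'fy': 431.7212567214992, 'cx': 283.80392923195956, 'cy': 210.77913638890462, 'extrinsics': array([[-0.46645222,  0.88449587,  0.00945451,  0.23424696],
       [ 0.52959572,  0.28781945, -0.79792752, -0.24773707],
       [-0.70848479, -0.36718799, -0.60267925,  1.64309126],
       [ 0.        ,  0.        ,  0.        ,  1.        ]])}
{'fx': 426.27651032793966, 'fy': 426.27651032793966, 'cx': 274.09675945378007, 'cy': 215.69396073495835, 'extrinsics': array([[-0.02596989, -0.99962931,  0.00817329,  0.05973938],
       [-0.98628266,  0.02428822, -0.16326849,  0.60108759],
       [ 0.16300946, -0.01230124, -0.98654782,  0.92765478],
       [ 0.        ,  0.        ,  0.        ,  1.        ]])}
{'fx': 327.7025006193502, 'fy': 327.7025006193502, 'cx': 277.60915352197503, 'cy': 209.55445763454733, 'mount': array([[-4.22309552e-04, -9.62802291e-01, -2.70206533e-01,
         6.91154927e-02],
       [ 9.99999493e-01, -6.53612101e-04,  7.66043247e-04,
        -8.49134712e-04],
       [-9.14158453e-04, -2.70206073e-01,  9.62802079e-01,
        -1.20312435e-01],
       [ 0.00000000e+00,  0.00000000e+00,  0.00000000e+00,
         1.00000000e+00]])}
```

View pics/scene0.png

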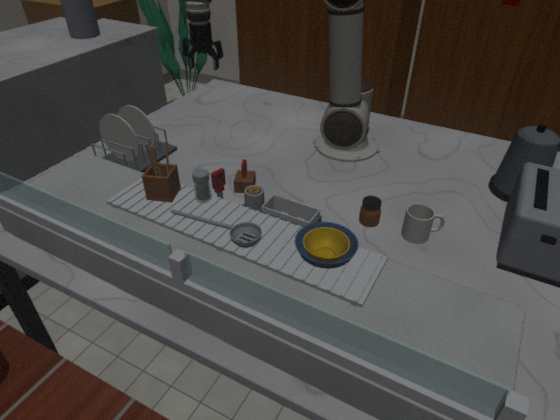

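View pics/top0.png

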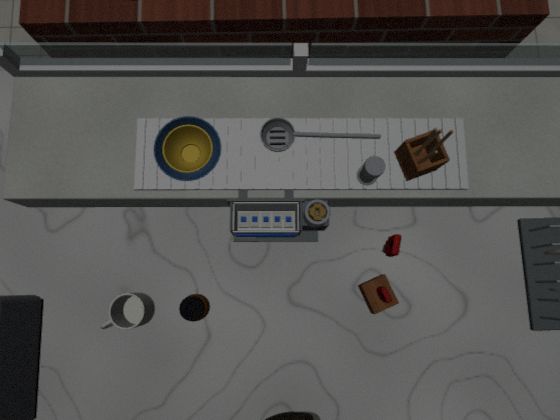

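View pics/wrist0.png

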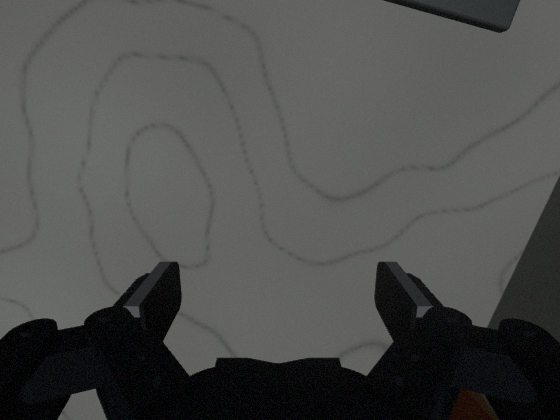

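The top view shows the wooden stand with a red key at (378,293), a look-alike at (393,245), and the brass lock at (316,211) to the right of the bin. I'll enlarge both areas.

Run:
```python
from h import *
im=cv2.imread('pics/top0.png'); a=cv2.resize(im[185:330,220:420],None,fx=4,fy=4,interpolation=cv2.INTER_CUBIC)
cv2.imwrite('pics/topz.png',np.clip(a*1.6,0,255).astype(np.uint8))
im=cv2.imread('pics/scene0.png'); a=cv2.resize(im[150:235,180:330],None,fx=5,fy=5,interpolation=cv2.INTER_CUBIC)
cv2.imwrite('pics/scz.png',np.clip(a*1.6,0,255).astype(np.uint8))
z=np.load('pics/top0.npz'); K,M=T('top')
for u,v in[(385,294),(368,290),(378,293),(393,245),(390,240),(316,211),(316,205),(327,205),(265,218),(365,310),(410,250)]:
    print(u,v,z['d'][v,u],pt(K,M,u,v,z['d'][v,u]).round(4))
```

```text
385 294 0.9028459 [ 0.4207 -0.1854  0.097 ]
368 290 0.95658016 [ 0.4292 -0.1618  0.0436]
378 293 0.9504195 [ 0.4221 -0.1826  0.0489]
393 245 0.906581 [ 0.5229 -0.2059  0.1103]
390 240 0.9422714 [ 0.5371 -0.2099  0.0766]
316 211 0.89799756 [ 0.597  -0.043   0.1292]
316 205 0.8880608 [ 0.6076 -0.0422  0.1411]
327 205 0.8882422 [ 0.6071 -0.0651  0.1411]
265 218 0.9453809 [0.5928 0.0652 0.0792]
365 310 0.99097675 [ 0.383  -0.1616  0.0011]
410 250 1.0127091 [ 0.5195 -0.2767  0.0031]
```

View pics/topz.png

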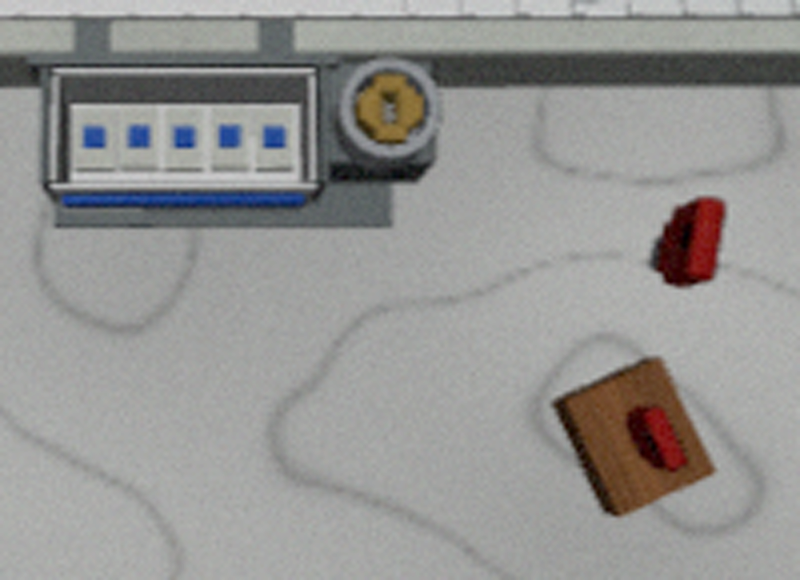

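View pics/scz.png

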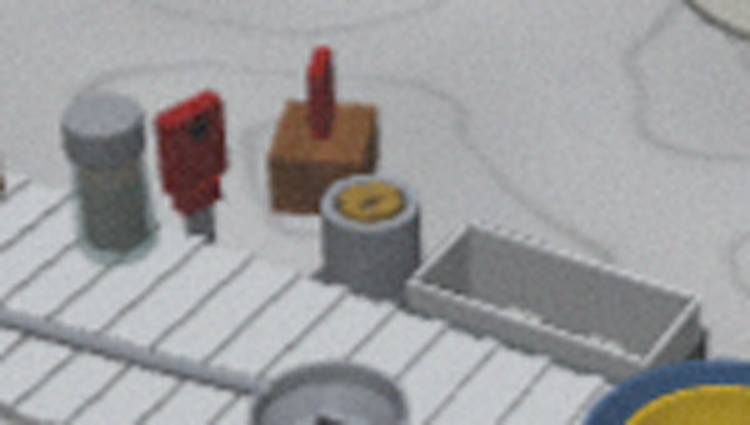

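>>> {"method": "drive_tool", "body": {
  "plan": [
    [1,[0.0145,0.0175,-0.001],9.6],
    [1,[0.0145,0.0175,-0.001],9.6],
    [1,[0.0145,0.0175,-0.001],9.6],
    [1,[0.0145,0.0175,-0.001],9.6],
    [1,[0.0145,0.0175,-0.001],9.6]
  ],
  "grip_force": 40
}}

```text
time: 0.78
ee_pos: [0.2024, -0.4463, 0.248]
tcp_rot: [-180.0, -0.0, 61.9]
wrist_force: [0.0, 0.5, -0.7]
opening: 0.0856
```

```bash
python3 -c "
from h import *
o=monitor.get_obs();print(o['q'].round(1),o['ee_pos'],o['tcp_rot'])"
```

```text
[-65.6  -3.3   1.1  94.4   0.   52.5] [ 0.20242847 -0.44633929  0.24800528] [-1.79980685e+02 -1.63455138e-02  6.19379779e+01]
```

>>> {"method": "drive_tool", "body": {
  "plan": [
    [1,[0.0145,0.0175,-0.002],9.6],
    [1,[0.0145,0.0175,-0.002],9.6],
    [1,[0.0145,0.0175,-0.002],9.6],
    [1,[0.0145,0.0175,-0.002],9.6],
    [1,[0.0145,0.0175,-0.002],9.6],
    [1,[0.0145,0.0175,-0.002],9.6],
    [1,[0.0145,0.0175,-0.002],9.6],
    [1,[0.0145,0.0175,-0.002],9.6],
    [1,[0.0145,0.0175,-0.002],9.6],
    [1,[0.0145,0.0175,-0.002],9.6]
  ]
}}

```text
time: 2.02
ee_pos: [0.3474, -0.2714, 0.228]
tcp_rot: [180.0, -0.0, 157.9]
wrist_force: [0.2, -0.7, -0.2]
opening: 0.0853
```

>>> {"method": "drive_tool", "body": {
  "plan": [
    [1,[0.0145,0.0175,-0.002],9.6],
    [1,[0.0145,0.0175,-0.002],9.6],
    [1,[0.0145,0.0175,-0.002],9.6],
    [1,[0.0145,0.0175,-0.002],9.6],
    [1,[0.0145,0.0175,-0.002],9.6],
    [1,[0,0,0],0]
  ]
}}

```text
time: 2.78
ee_pos: [0.4199, -0.1837, 0.2178]
tcp_rot: [180.0, -0.0, -154.3]
wrist_force: [-0.9, 0.1, 0.1]
opening: 0.0854
```

Run:
```python
from h import *
im,d,o=snap('wrist','w1'); print(o['q'].round(1),o['ee_pos'],o['tcp_rot'],o['time'])
K,M=T('wrist',o)
for u in range(200,360,12): 
  for v in (200,):
    print(u,v,pt(K,M,u,v,d[v,u]).round(4))
```

```text
[-23.6  -8.1  -6.6  91.5   0.  -49.4] [ 0.41989552 -0.18369456  0.21784197] [ 1.79961162e+02 -3.05078149e-02 -1.54270783e+02] 2.775
200 200 [ 4.706e-01 -2.504e-01 -1.000e-04]
212 200 [ 0.4652 -0.2389 -0.0006]
224 200 [ 0.4593 -0.2273  0.0006]
236 200 [ 0.454  -0.2159  0.    ]
248 200 [ 0.4371 -0.2054  0.0426]
260 200 [ 0.4325 -0.1953  0.0416]
272 200 [ 0.4149 -0.1902  0.0959]
284 200 [ 0.4228 -0.1751  0.0414]
296 200 [ 0.4178 -0.1651  0.042 ]
308 200 [ 0.4209 -0.1466 -0.0012]
320 200 [ 0.4154 -0.1351 -0.0013]
332 200 [ 0.4098 -0.1236 -0.0009]
344 200 [ 0.404  -0.1127  0.0009]
356 200 [ 0.3987 -0.1006 -0.0007]
```

View pics/w1.png

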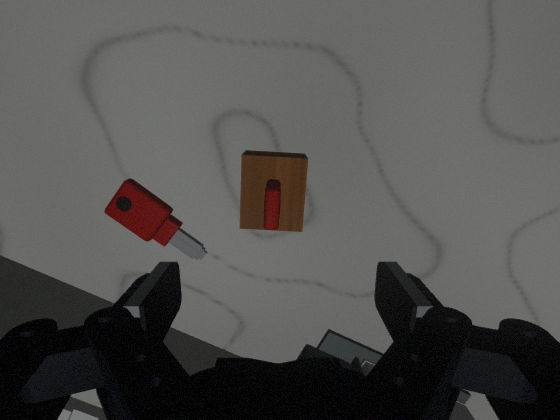

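The wrist view shows the stand top around (274,192) with the key's bow as a narrow red strip near (273,204). The look-alike is to the left, around (150,215). I'll get the outlines by colour and depth.

```bash
cat >> h.py <<'E'
def rect(P):
    c,s,a=cv2.minAreaRect((P[:,:2]*1e4).astype(np.float32)); 
    if s[0]<s[1]: s=(s[1],s[0]); a+=90
    return np.array(c)/1e4,np.array(s)/10,(a+90)%180-90
def cloud(K,M,d,m):
    v,u=np.nonzero(m); c=np.stack([(u-K[2])/K[0],(v-K[3])/K[1],np.ones(len(u))],1)*d[v,u][:,None]
    return c@M[:3,:3].T+M[:3,3]
def redmask(im):
    h=cv2.cvtColor(im,cv2.COLOR_RGB2HSV); return ((h[...,0]<6)|(h[...,0]>174))&(h[...,1]>150)&(h[...,2]>40)
E
python3 - <<'E'
from h import *
z=np.load('pics/w1.npz'); im,d=z['im'],z['d']
o=dict(ee_pos=z['p'],tcp_rot=z['r']); K,M=T('wrist',o)
roi=np.zeros(d.shape,bool); roi[140:245,225:325]=1
P=cloud(K,M,d,roi&(d>0)); 
t=P[(P[:,2]>.036)&(P[:,2]<.048)]; print('stand',rect(t),np.median(t[:,2]))
t=P[(P[:,2]>.09)]; print('keytop',rect(t),np.median(t[:,2]),len(t))
# planar: red mask contour on z=.096
r=redmask(im)&roi&(np.abs(cloud(K,M,d,np.ones_like(roi))[:,2].reshape(d.shape)-.096)<.006)
v,u=np.nonzero(r); Q=np.array([onz(K,M,a,b,.096) for a,b in zip(u,v)]); print(rect(Q),Q.mean(0),len(Q), u.min(),u.max(),v.min(),v.max())
# top cam stand
z=np.load('pics/top0.npz');K,M=T('top'); d=z['d']
roi[:]=0; roi[265:320,350:405]=1; P=cloud(K,M,d,roi)
t=P[(P[:,2]>.036)&(P[:,2]<.049)]; print('top stand',rect(t))
t=P[(P[:,2]>.09)]; print('top key',rect(t),t.mean(0))
roi[:]=0; roi[185:250,295:335]=1; P=cloud(K,M,d,roi)
t=P[(P[:,2]>.13)&(P[:,2]<.15)]; print('lock',cv2.minEnclosingCircle((t[:,:2]*1e4).astype(np.float32)),np.median(t[:,2]),t[:,:2].mean(0))
E
```

```text
stand (array([ 0.42235479, -0.18727047]), array([70.46760254, 60.13309937]), 22.536865234375) 0.04175841953709564
keytop (array([ 0.42190767, -0.18740258]), array([33.53561096, 12.10724487]), 22.712114334106445) 0.09537980770094831 643
(array([ 0.42145195, -0.18752666]), array([32.97915039, 11.5406517 ]), 22.32958221435547) [ 0.42125577 -0.18755239  0.096     ] 603 264 280 188 229
top stand (array([ 0.4208353 , -0.18831812]), array([70.11086426, 61.17659302]), 22.06859588623047)
top key (array([ 0.4391543 , -0.07275969]), array([256.8651123 ,  30.78138123]), 81.38431549072266) [ 0.42564892 -0.13633326  0.2885102 ]
lock ((5940.1455078125, -449.6076354980469), 271.2185363769531) 0.13949716595513972 [ 0.5940224  -0.04493703]
```

>>> {"method": "drive_tool", "body": {
  "plan": [
    [1,[0.002,-0.0038,-0.02],-3.2],
    [1,[0,0,-0.03],0],
    [1,[0,0,-0.03],0],
    [1,[0,0,-0.03],0],
    [1,[0,0,-0.02],0],
    [1,[0,0,-0.01],0],
    [1,[0,0,0],0],
    [1,[0,0,0],0]
  ]
}}

```text
time: 3.82
ee_pos: [0.4219, -0.1887, 0.0792]
tcp_rot: [-179.9, 0.0, -157.6]
wrist_force: [0.8, 0.6, -0.6]
opening: 0.0855
```

Run:
```python
from h import *
im,d,o=snap('wrist','w2'); print(o['ee_pos'],o['tcp_rot'],o['time'])
```

```text
[ 0.42189798 -0.18870176  0.07923559] [-1.79945481e+02  4.87250421e-02 -1.57624119e+02] 3.825
```

View pics/w2.png

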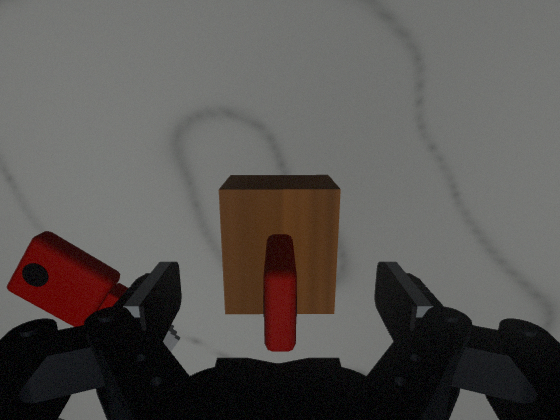

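>>> {"method": "drive_tool", "body": {
  "plan": [
    [0.3,[0,0,0],0],
    [0,[0,0,0],0],
    [0,[0,0,0],0],
    [0,[0,0,0],0],
    [0,[0,0,0],0],
    [0,[0,0,0],0]
  ],
  "grip_force": 80
}}

```text
time: 4.62
ee_pos: [0.4217, -0.1884, 0.0784]
tcp_rot: [-180.0, 0.0, -157.6]
wrist_force: [0.6, -0.8, 1.6]
opening: 0.0111
```

>>> {"method": "drive_tool", "body": {
  "plan": [
    [0,[0,0,0.01],0],
    [0,[0,0,0.015],0],
    [0,[0,0,0.025],0],
    [0,[0,0,0.03],0],
    [0,[0,0,0.03],0],
    [0,[0,0,0.03],0],
    [0,[0,0,0.02],0],
    [0,[0,0,0],0]
  ]
}}

```text
time: 5.62
ee_pos: [0.4221, -0.1886, 0.2404]
tcp_rot: [-179.9, 0.1, -157.6]
wrist_force: [0.3, -0.1, -0.9]
opening: 0.0111
```

Run:
```python
from h import *
im,d,o=snap('wrist','w3'); print(o['ee_pos'],o['tcp_rot'],o['time'],o['wrist_force'])
im,d,o=snap('top','t3'); cv2.imwrite('pics/t3z.png',cv2.resize(im[170:330,220:420,::-1],None,fx=3.7,fy=3.7,interpolation=cv2.INTER_CUBIC))
```

```text
[ 0.42212319 -0.18855429  0.24039653] [-1.79864982e+02  1.29123795e-01 -1.57571436e+02] 5.625 [ 0.29870795 -0.11834541 -0.86820183]
```

View pics/w3.png

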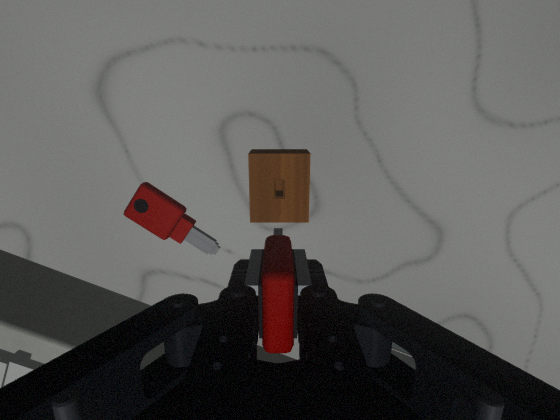

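View pics/t3z.png

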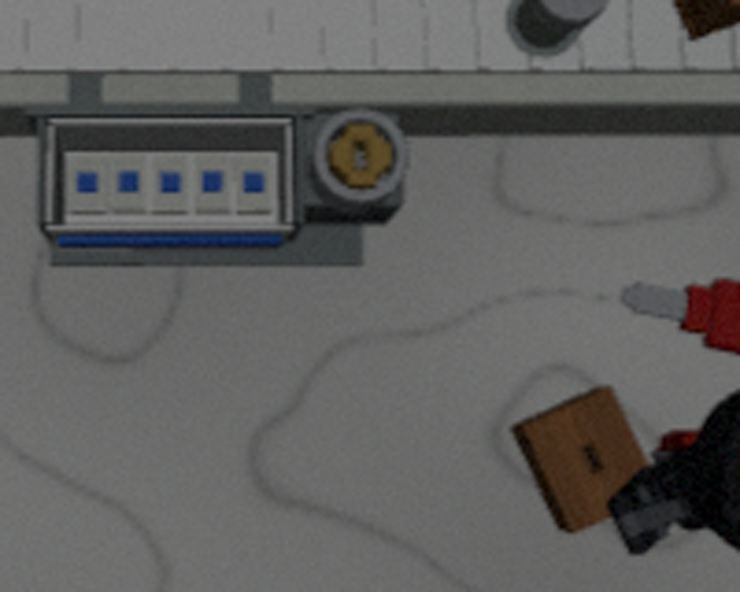

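The look-alike key looks different in the top view now. I'll check with depth whether it moved.

```bash
python3 - <<'E'
from h import *
for f,n in(('top0','top'),('w1','wrist'),('w2','wrist'),('w3','wrist'),('t3','top')):
    z=np.load(f'pics/{f}.npz'); im,d=z['im'],z['d']; K,M=T(n,dict(ee_pos=z['p'],tcp_rot=z['r']))
    m=redmask(im)&(d>0.15); nn,l,st,c=cv2.connectedComponentsWithStats(m.astype(np.uint8))
    for i in range(1,nn):
        if st[i,4]<25: continue
        P=cloud(K,M,d,l==i); print(f,st[i],P.min(0).round(3),P.max(0).round(3),P.mean(0).round(3),rect(P))
E
python3 - <<'E'
import sys; sys.path.insert(0,'.')
from h import *
im,d,o=snap('scene','s3') if False else (cv2.imread('pics/w1.png')[:,:,::-1],0,0)
cv2.imwrite('pics/w1z.png',cv2.resize(im[150:280,80:330,::-1],None,fx=3,fy=3))
E
ls
```

```text
top0 [391 235  10  20 134] [ 0.504 -0.223  0.103] [ 0.544 -0.203  0.115] [ 0.524 -0.212  0.11 ] (array([ 0.52382246, -0.21212427]), array([41.77617493, 13.35810547]), -13.129257202148438)
top0 [381 287  11  16  88] [ 0.402 -0.205  0.04 ] [ 0.435 -0.178  0.099] [ 0.42  -0.188  0.095] (array([ 0.41670786, -0.18966356]), array([41.61464844, 12.59917068]), 29.04526138305664)
w1 [ 105  181   76   65 2378] [ 0.479 -0.333  0.007] [ 0.531 -0.258  0.018] [ 0.505 -0.296  0.015] (array([ 0.50692485, -0.29490564]), array([69.98654175, 44.51061401]), 75.88011169433594)
w1 [264 188  17  42 605] [ 0.405 -0.198  0.085] [ 0.439 -0.177  0.098] [ 0.421 -0.187  0.095] (array([ 0.4218769 , -0.18730623]), array([33.50327759, 11.67161713]), 22.352333068847656)
w2 [   7  235  114   92 5516] [ 0.477 -0.334  0.001] [ 0.531 -0.266  0.018] [ 0.501 -0.299  0.015] (array([ 0.50545493, -0.29868396]), array([61.39296875, 45.34379578]), 76.95455932617188)
w3 [ 125  184   68   59 2031] [ 0.479 -0.332  0.008] [ 0.531 -0.259  0.018] [ 0.505 -0.296  0.015] (array([ 0.5067126 , -0.29476843]), array([69.71652222, 43.12215881]), 77.15311431884766)
t3 [404 246  32  22 465] [ 0.478 -0.331  0.007] [ 0.528 -0.259  0.022] [ 0.504 -0.295  0.016] (array([ 0.50456938, -0.29498347]), array([68.27315063, 42.13843994]), 77.46976470947266)
h.py
pics
```

Run:
```python
from h import *
im,d,o=snap('scene','s3'); cv2.imwrite('pics/s3z.png',cv2.resize(im[110:250,140:340,::-1],None,fx=4,fy=4,interpolation=cv2.INTER_CUBIC))
```

```text
(no output)
```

View pics/s3z.png

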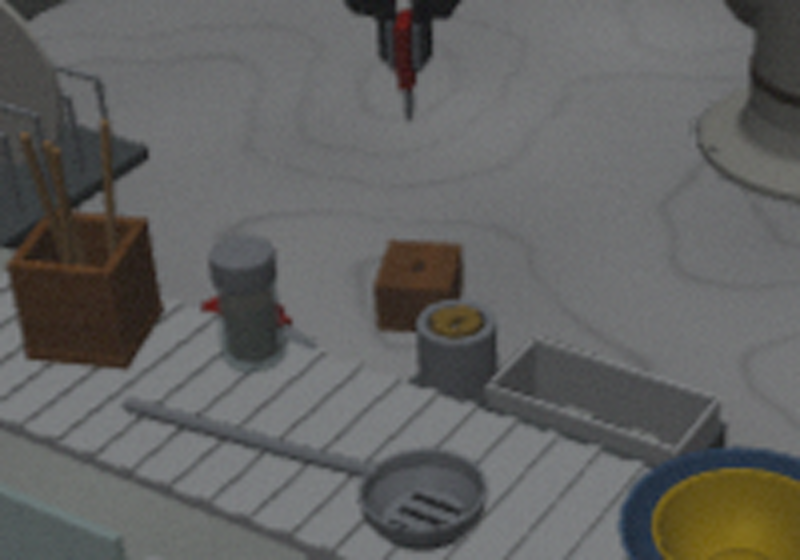

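The look-alike was standing loose at the start and had toppled by itself onto the counter by 2.8 s, before the arm came near it. It is no obstacle. Next I'll hover beside the lock and measure the slot.

>>> {"method": "drive_tool", "body": {
  "plan": [
    [0,[0.01,0.01,0.01],-2.8],
    [0,[0.024,0.018,0.01],-2.8],
    [0,[0.026,0.02,0.01],-2.8],
    [0,[0.026,0.02,0],-2.8],
    [0,[0.03,0.02,0],-2.8],
    [0,[0.03,0.02,0],-2.8],
    [0,[0.026,0.02,0],-2.8],
    [0,[0.02,0.016,0],-2.8],
    [0,[0,0,0],0],
    [0,[0,0,0],0]
  ]
}}

```text
time: 7.02
ee_pos: [0.613, -0.0446, 0.2675]
tcp_rot: [-180.0, -0.1, -179.9]
wrist_force: [-0.2, -0.1, -0.5]
opening: 0.011
```

Run:
```python
from h import *
im,d,o=snap('wrist','w4'); print(o['q'].round(1),o['ee_pos'],o['tcp_rot'],o['time'],o['wrist_force'])
```

```text
[-4.2 14.7 22.8 98.2 -0.  -4.2] [ 0.61303029 -0.04456202  0.26754604] [-1.79995058e+02 -8.76279563e-02 -1.79937464e+02] 7.025 [-0.2140344  -0.11138797 -0.50287748]
```

View pics/w4.png

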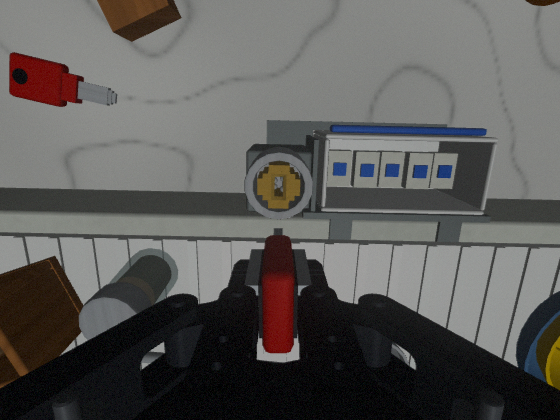

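The lock is at (279,185) with its slot upright in the image, and the held blade's tip is at (278,233). I'll measure the circle, the slot and the tip.

Run:
```python
from h import *
z=np.load('pics/w4.npz'); im,d=z['im'],z['d']; K,M=T('wrist',dict(ee_pos=z['p'],tcp_rot=z['r']))
cv2.imwrite('pics/w4z.png',cv2.resize(im[140:250,230:330,::-1],None,fx=6,fy=6,interpolation=cv2.INTER_NEAREST))
P=cloud(K,M,d,np.ones(d.shape,bool)); Z=P[:,2].reshape(d.shape)
m=np.zeros(d.shape,bool); m[145:225,240:320]=1
t=m&(np.abs(Z-.14)<.006); v,u=np.nonzero(t); Q=np.array([onz(K,M,a,b,.14)[:2] for a,b in zip(u,v)])
print('barrel',cv2.minEnclosingCircle((Q*1e4).astype(np.float32)),Q.mean(0),np.median(Z[t]))
h=cv2.cvtColor(im,cv2.COLOR_RGB2HSV)
g=m&(h[...,0]>12)&(h[...,0]<35)&(h[...,1]>90)
v,u=np.nonzero(g);Q=np.array([onz(K,M,a,b,.14)[:2] for a,b in zip(u,v)]); print('brass',cv2.minEnclosingCircle((Q*1e4).astype(np.float32)),Q.mean(0))
np.set_printoptions(linewidth=200)
print((Z[165:206,264:295:2]*1000).round().astype(int))
```

```text
barrel ((5955.142578125, -434.423828125), 266.2112121582031) [ 0.59524116 -0.04339595] 0.13895547557487262
brass ((5953.4462890625, -429.8990783691406), 189.93450927734375) [ 0.59484649 -0.04329489]
[[ 98  96  96 140 141 140 140 139 140 140 140 140 139  96  96 139]
 [ 95  97  96 139 140 140 139 140 140 141 139 140 141  98  97  97]
 [108 108 108 140 138 140 140 142 140 139 138 140 139 104 105  97]
 [115 113 124 140 140 140 140 140 140 141 140 140 140 111 112  97]
 [119 120 129 140 140 140 139 139 139 140 139 139 140 117 117  98]
 [125 125 135 141 140 140 140 141 141 140 140 140 140 121 122  97]
 [131 131 140 140 140 139 139 139 139 141 140 140 139 128 126 127]
 [135 135 140 139 139 140 139 139 140 140 139 140 140 132 132 131]
 [140 141 139 140 139 141 140 140 140 140 140 141 140 138 137 137]
 [139 139 141 140 140 140 139 139 139 140 140 140 140 141 139 140]
 [140 140 139 140 139 138 138 138 139 139 137 140 141 140 140 140]
 [139 139 140 139 139 137 137 137 138 137 137 139 140 141 141 140]
 [140 140 140 139 138 138  96  96 121 122 140 140 140 139 140 139]
 [140 140 139 140 140 137 130 
[... 1146 characters left out ...]
 134 139 141 140 140 139 141]
 [140 140 140 140 138 138 138 137 136 139 139 139 141 140 139 140]
 [140 139 141 139 138 137 138 138 139 138 138 139 139 140 141 140]
 [140 139 140 140 140 139 140 140 138 138 138 140 140 140 140 115]
 [140 141 140 140 139 140 139 140 140 139 140 139 141 140 140 120]
 [119 114 140 140 140 141 140 140 140 139 139 140 139 139 139 123]
 [121 118 140 140 139 140 138 139 139 140 140 140 140 117 121 125]
 [125 121 140 140 140 141 139 140 139 140 140 140 140 121 124 127]
 [127 125 140 140 139 140 140 141 139 141 140 139 140 124 128 130]
 [130 128 139 138 139 139 141 139 140 140 140 139 139 125 130 132]
 [134 130 140 139 141 140 140 139 139 140 140 140 127 130 134 135]]
```

View pics/w4z.png

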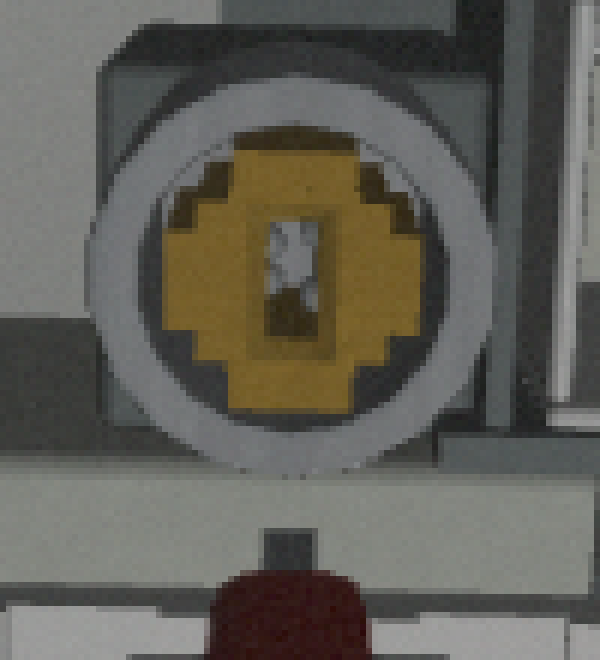

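Run:
```python
from h import *
z=np.load('pics/w4.npz'); im,d=z['im'],z['d']; p=z['p']; K,M=T('wrist',dict(ee_pos=p,tcp_rot=z['r']))
print('slot centre',onz(K,M,230+293.5/6-.5,140+282.5/6-.5,.14), 'inner slot L/R y',onz(K,M,230+263/6-.5,187,.14),onz(K,M,230+318/6-.5,187,.14))
print('slot top/bottom x',onz(K,M,278,140+205/6-.5,.14)[0],onz(K,M,278,140+360/6-.5,.14)[0])
a=onz(K,M,230+290/6-.5,140+528/6-.5,p[2]-.060); print('blade edge rel tcp',a-p)
m=redmask(im); m[:200]=0; P=cloud(K,M,d,m&(d>0.05)); 
t=P[P[:,2]>p[2]+.012]; print('bow top',rect(t),(t.min(0)+t.max(0))/2-p,t.mean(0)-p, len(t))
t=d[228:236,272:284]; print(t.round(3))
```

```text
slot centre [ 0.59606385 -0.04323254  0.14      ] inner slot L/R y [ 0.5963944  -0.04715196  0.14      ] [ 0.59638857 -0.04008343  0.14      ]
slot top/bottom x 0.5860300867442481 0.606318754532757
blade edge rel tcp [-0.0067438   0.00089448 -0.06      ]
bow top (array([ 0.61300029, -0.04370045]), array([33.87706299, 11.49198914]), -0.44174957275390625) [-3.68500303e-05  9.18651638e-04  1.55529513e-02] [-0.00174804  0.00086519  0.01673445] 2568
[[0.304 0.304 0.191 0.19  0.192 0.191 0.191 0.192 0.192 0.191 0.305 0.305]
 [0.305 0.305 0.19  0.189 0.19  0.189 0.189 0.188 0.189 0.189 0.303 0.304]
 [0.305 0.303 0.187 0.187 0.187 0.188 0.188 0.188 0.187 0.187 0.305 0.304]
 [0.305 0.305 0.187 0.186 0.187 0.187 0.186 0.185 0.186 0.186 0.304 0.304]
 [0.306 0.305 0.184 0.185 0.184 0.185 0.184 0.183 0.184 0.184 0.185 0.305]
 [0.306 0.305 0.182 0.183 0.182 0.182 0.183 0.183 0.183 0.183 0.183 0.306]
 [0.307 0.306 0.182 0.182 0.181 0.18  0.181 0.181 0.181 0.181 0.182 0.306]
 [0.151 0.15  0.151 0.15  0.15  0.152 0.15  0.151 0.151 0.15  0.151 0.151]]
```

>>> {"method": "drive_tool", "body": {
  "plan": [
    [0,[-0.008,0,0],0.3],
    [0,[-0.009,0,-0.01],0],
    [0,[0,0,-0.02],0],
    [0,[0,0,-0.015],0],
    [0,[0,0,-0.006],0],
    [0,[0,0,0],0],
    [0,[0,0,0],0]
  ]
}}

```text
time: 7.95
ee_pos: [0.5968, -0.0443, 0.218]
tcp_rot: [-180.0, 0.1, -179.7]
wrist_force: [0.2, -0.8, -0.4]
opening: 0.0114
```

Run:
```python
from h import *
im,d,o=snap('wrist','w5'); print(o['ee_pos'],o['tcp_rot'],o['time'],o['wrist_force'])
a=im[200:400,200:360,::-1]
im,d,o=snap('scene','s5'); b=im[160:230,220:310,::-1]
f=cv2.INTER_CUBIC
cv2.imwrite('pics/c5.png',np.hstack([cv2.resize(a,(400,500),interpolation=f),np.clip(cv2.resize(b,(400,311),interpolation=f).astype(int)*1.5,0,255).astype(np.uint8) if 0 else cv2.resize(b,(400,500),interpolation=f)]))
```

```text
[ 0.59676021 -0.04433234  0.21796662] [-1.79995223e+02  5.02248391e-02 -1.79670427e+02] 7.95 [ 0.17764561 -0.7978539  -0.42043968]
```

View pics/c5.png

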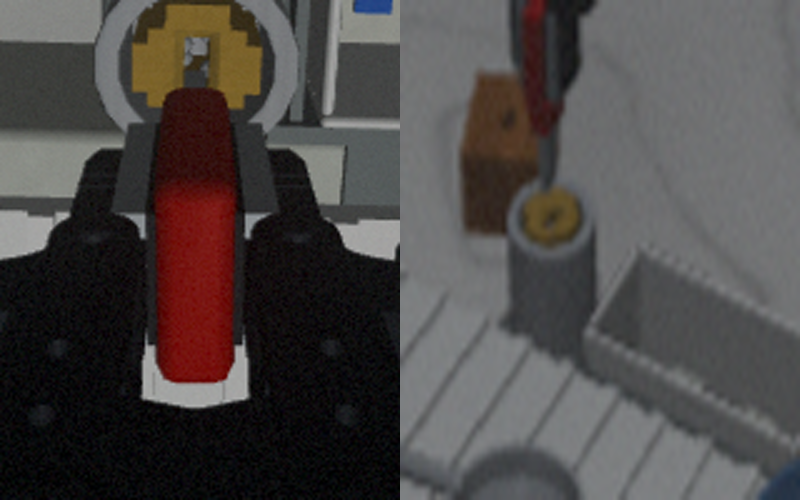

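Run:
```python
from h import *
im=cv2.imread('pics/s5.png'); 
cv2.imwrite('pics/s5z.png',np.clip(cv2.resize(im[175:210,235:275],None,fx=16,fy=16,interpolation=cv2.INTER_NEAREST).astype(float)*1.8,0,255))
K,M=T('scene'); E=np.linalg.inv(M)
def pr(p):
    c=E[:3,:3]@np.array(p)+E[:3,3]; return np.array([K[0]*c[0]/c[2]+K[2],K[1]*c[1]/c[2]+K[3]])
for p in [(.5953,-.0432,.14),(.596,-.0435,.14),(.5968,-.0443,.152),(.5968,-.0443,.158),(.5968,-.0443,.182)]: u=pr(p); print(p,u,(u-[234.5,174.5])*16)
```

```text
(0.5953, -0.0432, 0.14) [253.72522536 189.57823854] [307.60360576 241.25181669]
(0.596, -0.0435, 0.14) [253.49343319 189.67767187] [303.89493111 242.84274986]
(0.5968, -0.0443, 0.152) [252.92999817 186.00175645] [294.87997064 184.02810327]
(0.5968, -0.0443, 0.158) [252.85363668 184.11227043] [293.65818681 153.79632687]
(0.5968, -0.0443, 0.182) [252.5432898  176.43305826] [288.69263681  30.92893212][ WARN:0@0.604] global loadsave.cpp:1063 imwrite_ Unsupported depth image for selected encoder is fallbacked to CV_8U.
```

View pics/s5z.png

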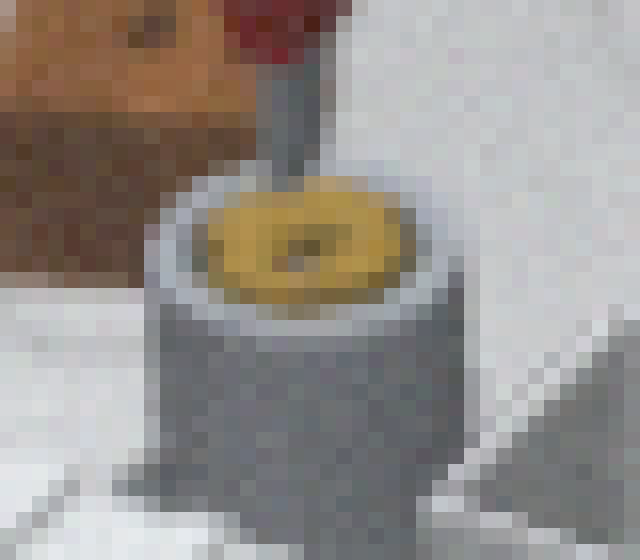

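>>> {"method": "drive_tool", "body": {
  "plan": [
    [0,[-0.0008,0.0004,-0.004],0],
    [0,[0,0,-0.005],0],
    [0,[0,0,-0.003],0],
    [0,[0,0,-0.002],0],
    [0,[0,0,-0.002],0],
    [0,[0,0,0],0]
  ]
}}

```text
time: 8.8
ee_pos: [0.5957, -0.0439, 0.2012]
tcp_rot: [180.0, -0.0, -179.7]
wrist_force: [-0.7, -0.0, -1.0]
opening: 0.0113
```

>>> {"method": "drive_tool", "body": {
  "plan": [
    [0,[0,0,-0.002],0],
    [0,[0,0,-0.002],0],
    [0,[0,0,-0.001],0],
    [0,[0,0,0],0]
  ]
}}

```text
time: 9.3
ee_pos: [0.5957, -0.044, 0.1962]
tcp_rot: [-180.0, -0.0, -179.7]
wrist_force: [1.1, -0.2, -1.0]
opening: 0.0111
```

>>> {"method": "drive_tool", "body": {
  "plan": [
    [0,[0,0,-0.002],3],
    [0,[0,0,-0.002],-6],
    [0,[0,0,-0.002],6],
    [0,[0,0,-0.002],-6],
    [0,[0,0,-0.001],3],
    [0,[0,0,0],0]
  ]
}}

```text
time: 10.05
ee_pos: [0.596, -0.0439, 0.1878]
tcp_rot: [-180.0, 0.1, -179.7]
wrist_force: [1.4, -0.4, 1.0]
opening: 0.0112
```

>>> {"method": "drive_tool", "body": {
  "plan": [
    [0,[0,0,-0.002],3],
    [0,[0,0,-0.002],-6],
    [0,[0,0,-0.002],6],
    [0,[0,0,-0.002],-6],
    [0,[0,0,-0.002],3],
    [0,[0,0,0],0]
  ]
}}

```text
time: 10.8
ee_pos: [0.596, -0.044, 0.1778]
tcp_rot: [-180.0, 0.1, -179.7]
wrist_force: [1.1, -0.4, 3.2]
opening: 0.011
```

>>> {"method": "drive_tool", "body": {
  "plan": [
    [0,[0,0,-0.001],3],
    [0,[0,0,-0.001],-6],
    [0,[0,0,-0.001],3],
    [0,[0,0,0],0]
  ]
}}

```text
time: 11.3
ee_pos: [0.5961, -0.0439, 0.1763]
tcp_rot: [-180.0, 0.2, -179.7]
wrist_force: [-2.6, -0.1, 12.7]
opening: 0.0109
```

Run:
```python
from h import *
im,d,o=snap('wrist','w6'); print(o['ee_pos'],o['tcp_rot'],o['time'],o['wrist_force'])
a=im[200:400,200:360,::-1]
p=o['ee_pos'];K,M=T('wrist',o); m=redmask(im); m[:200]=0; P=cloud(K,M,d,m&(d>0.05)); t=P[P[:,2]>p[2]+.012]; print('bow top rel',(t.mean(0)-p), rect(t))
im,d,o=snap('scene','s6'); b=im[160:220,230:290,::-1]
f=cv2.INTER_CUBIC
cv2.imwrite('pics/c6.png',np.hstack([cv2.resize(a,(400,500),interpolation=f),cv2.resize(b,(400,500),interpolation=f)]))
```

```text
[ 0.59614143 -0.04394588  0.17633745] [-1.79987682e+02  1.55552046e-01 -1.79728809e+02] 11.3 [-2.57090681 -0.14788174 12.7326585 ]
bow top rel [-0.00187846  0.00086537  0.01677285] (array([ 0.59621904, -0.04307772]), array([34.17634888, 11.62668686]), 0.05407902970910072)
```

View pics/c6.png

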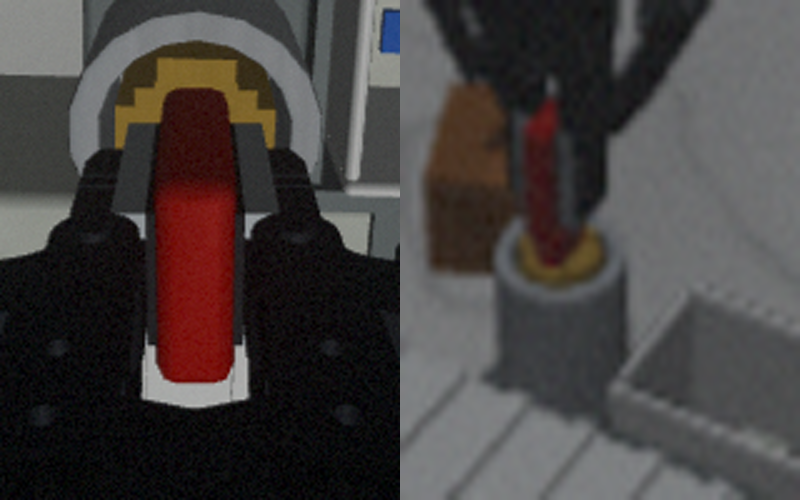

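>>> {"method": "drive_tool", "body": {
  "plan": [
    [0,[0,0,-0.001],3],
    [0,[0,0,-0.0005],-6],
    [0,[0,0,0],3],
    [0,[0,0,0],0]
  ]
}}

```text
time: 11.9
ee_pos: [0.5962, -0.044, 0.1762]
tcp_rot: [-180.0, 0.2, -179.7]
wrist_force: [-5.3, 0.7, 20.6]
opening: 0.0113
```

>>> {"method": "drive_tool", "body": {
  "plan": [
    [0,[0,0,0.0008],-4],
    [0,[0,0,0],-6],
    [0,[0,0,0],-6],
    [0,[0,0,0],-6],
    [0,[0,0,0],0]
  ],
  "grip_force": 100
}}

```text
time: 12.52
ee_pos: [0.5962, -0.044, 0.1763]
tcp_rot: [179.9, 0.2, 158.1]
wrist_force: [-3.4, -0.1, 16.8]
opening: 0.0111
```

>>> {"method": "drive_tool", "body": {
  "plan": [
    [0,[0,0,0],-6],
    [0,[0,0,0],-6],
    [0,[0,0,0],-6],
    [0,[0,0,0],-6],
    [0,[0,0,0],-6],
    [0,[0,0,0],0]
  ]
}}

```text
time: 13.28
ee_pos: [0.5962, -0.044, 0.1763]
tcp_rot: [179.9, 0.1, 128.1]
wrist_force: [-3.1, -0.7, 17.5]
opening: 0.011
```

Run:
```python
from h import *
im,d,o=snap('scene','s7'); print(o['ee_pos'],o['q'].round(1),o['wrist_force'],o['torque'])
cv2.imwrite('pics/s7z.png',cv2.resize(im[140:260,200:350,::-1],None,fx=5,fy=5,interpolation=cv2.INTER_CUBIC))
```

```text
[ 0.59622361 -0.04402172  0.17630257] [-4.2 10.5  7.7 87.  -0.  47.6] [-3.14181557 -0.69004549 17.49356032] [-0.06348579  0.73224438  0.13010096]
```

View pics/s7z.png

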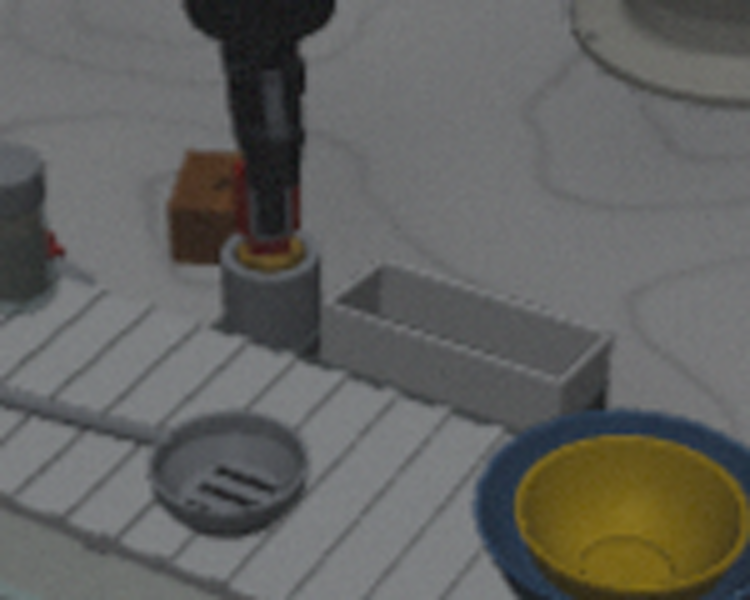

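The key has turned 52° and the tub is moving out. I'll continue.

>>> {"method": "drive_tool", "body": {
  "plan": [
    [0,[0,0,0],-6],
    [0,[0,0,0],-6],
    [0,[0,0,0],-6],
    [0,[0,0,0],-6],
    [0,[0,0,0],-6],
    [0,[0,0,0],-6],
    [0,[0,0,0],-4],
    [0,[0,0,0],0]
  ]
}}

```text
time: 14.32
ee_pos: [0.596, -0.0441, 0.1763]
tcp_rot: [179.8, 0.0, 88.2]
wrist_force: [-5.0, -0.8, 17.8]
opening: 0.0109
```

Run:
```python
from h import *
o=monitor.get_obs(); print(o['tcp_rot'],o['q'].round(1),o['wrist_force'],o['torque'])
```

```text
[1.79831331e+02 2.89726073e-02 8.81767901e+01] [-4.2 10.5  7.7 87.  -0.  87.6] [-4.98442735 -0.77422474 17.7963876 ] [-0.13989951  1.13259315  0.13325686]
```

>>> {"method": "drive_tool", "body": {
  "plan": [
    [0,[0,0,0],-4],
    [0,[0,0,0],-3],
    [0,[0,0,0],0]
  ]
}}

```text
time: 14.7
ee_pos: [0.596, -0.0441, 0.1763]
tcp_rot: [179.8, 0.0, 81.2]
wrist_force: [-4.9, -0.2, 18.2]
opening: 0.0107
```

```bash
cat > c.py <<'E'
from h import *
o=monitor.get_obs(); print(o['tcp_rot'],o['wrist_force'],o['torque'],o['joint_efforts'][5])
im,d,o=snap('top','t8'); K,M=T('top')
m=np.zeros(d.shape,bool); m[190:250,225:305]=1
P=cloud(K,M,d,m); t=P[P[:,2]>.06]; print(t.min(0),t.max(0))
cv2.imwrite('pics/t8z.png',cv2.resize(im[170:270,220:360,::-1],None,fx=5,fy=5,interpolation=cv2.INTER_CUBIC))
z=np.load('pics/top0.npz');P=cloud(K,M,z['d'],m); t=P[P[:,2]>.06]; print(t.min(0),t.max(0))
E
python3 c.py
```

```text
[1.79826811e+02 7.96970515e-03 8.11922128e+01] [-4.85397693 -0.22937169 18.23574962] [-0.22932261  1.10017066  0.14556819] 0.46180346980690956
[ 0.44317719 -0.02211432  0.06005739] [0.65410474 0.1543948  1.0128262 ]
[ 0.44317719 -0.02209221  0.06001202] [0.65394498 0.15459727 1.0128262 ]
```

View pics/t8z.png

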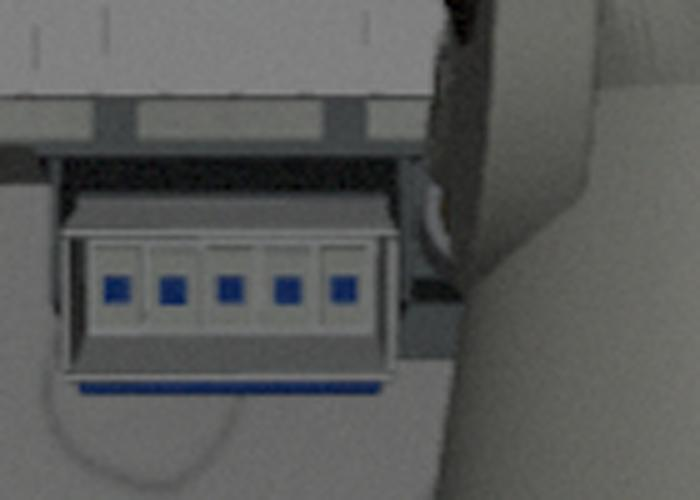

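>>> {"method": "drive_tool", "body": {
  "plan": [
    [0,[0,0,0],-3],
    [0,[0,0,0],-2],
    [0,[0,0,0],0]
  ]
}}

```text
time: 15.12
ee_pos: [0.5959, -0.0441, 0.1763]
tcp_rot: [179.8, -0.0, 76.2]
wrist_force: [-4.4, -0.2, 17.5]
opening: 0.0107
```

```bash
python3 c.py
```

```text
[ 1.79830215e+02 -9.37513905e-03  7.62140542e+01] [-4.40738532 -0.22439107 17.48025993] [-0.17150943  1.18784252  0.2122054 ] 0.4509735759347677
[ 0.44317719 -0.02194846  0.06007167] [0.65375858 0.15549869 1.0128262 ]
[ 0.44317719 -0.02209221  0.06001202] [0.65394498 0.15459727 1.0128262 ]
```

>>> {"method": "drive_tool", "body": {
  "plan": [
    [0,[0,0,0],-3],
    [0,[0,0,0],0],
    [0,[0,0,0],0]
  ]
}}

```text
time: 15.55
ee_pos: [0.596, -0.044, 0.1763]
tcp_rot: [179.8, -0.0, 73.3]
wrist_force: [-5.2, -0.3, 16.6]
opening: 0.0111
```

```bash
sed -i 's/t>.06/t/;s/(t.min(0),t.max(0))/(t[t[:,2]<.16].min(0),t[t[:,2]<.16].max(0))/g' c.py
cat >> c.py <<'E'
im,d,o=snap('wrist','w8'); p=o['ee_pos'];K,M=T('wrist',o); m=redmask(im); m[:200]=0; P=cloud(K,M,d,m&(d>0.05)); t=P[P[:,2]>p[2]+.012]; print('bow',(t.mean(0)-p), rect(t))
im,d,o=snap('scene','s8'); cv2.imwrite('pics/s8z.png',cv2.resize(im[120:260,140:340,::-1],None,fx=4,fy=4,interpolation=cv2.INTER_CUBIC))
E
python3 c.py
```

```text
[ 1.79835379e+02 -2.89666357e-02  7.32631608e+01] [-5.19949795 -0.31293692 16.64381049] [-0.00310741  1.13986109  0.41299687] 0.40303501300513744
[ 0.52249519 -0.02183511  0.06027182] [0.65372989 0.15436824 0.13510631]
[ 0.54927988 -0.02209221  0.06001202] [0.65394498 0.15459727 0.12088125]
bow [0.00087888 0.00280867 0.01666057] (array([ 0.59612305, -0.04302788]), array([34.28689575, 11.54584961]), 73.88143920898438)
```

View pics/s8z.png

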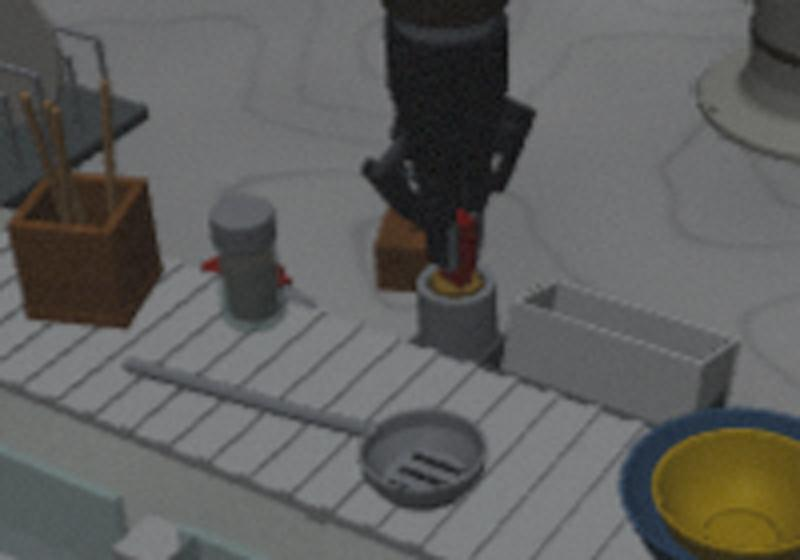

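View pics/w8.png

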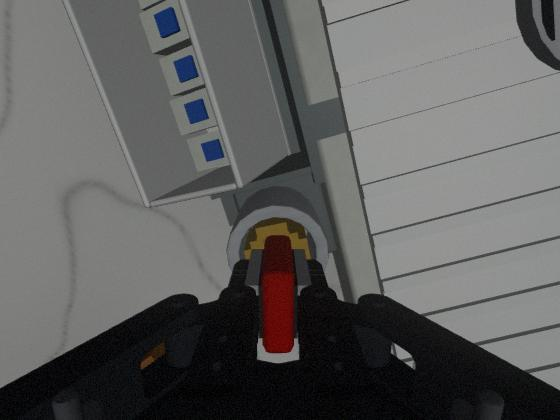

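The torque has climbed to 0.41 N m against a spring maximum of 0.13, so the lock is at its stop. I'll check that the hold is steady.

>>> {"method": "drive_tool", "body": {
  "plan": [
    [0,[0,0,0],0],
    [0,[0,0,0],0],
    [0,[0,0,0],0],
    [0,[0,0,0],0],
    [0,[0,0,0],0],
    [0,[0,0,0],0]
  ]
}}

```text
time: 16.45
ee_pos: [0.5959, -0.044, 0.1763]
tcp_rot: [179.8, -0.0, 73.3]
wrist_force: [-5.1, -1.2, 17.4]
opening: 0.0111
```

```bash
python3 c.py; python3 -c "
from h import *
print(job.job_done())"
```

```text
[ 1.79835490e+02 -2.92433261e-02  7.32610381e+01] [-5.05781879 -1.21239508 17.43017818] [-0.00167404  1.14171367  0.37523019] 0.3924804925918579
[ 0.52244102 -0.021907    0.06010547] [0.65378453 0.15432038 0.1351791 ]
[ 0.54927988 -0.02209221  0.06001202] [0.65394498 0.15459727 0.12088125]
bow [0.00090123 0.00287816 0.01667907] (array([ 0.59627192, -0.0426535 ]), array([33.87685852, 11.82802658]), 73.2330322265625)
the job is handed in; nothing more can be done
None
```

I took the red key from the stand, pushed it home in the lock, and turned it clockwise to the stop. The bin is tipped out, and I handed the job in at about 16.6 s with the key still gripped and held turned.

- **Key home:** with small ±3° wiggles it went in until it hit a hard stop at the calculated full depth of 30 mm. The push reached about 21 N, and the key did not slip in the fingers.
- **Turned to the stop:** the key was turned 107°, which allows for the play. The torque rose from 0.15 to about 0.4 N m over the last few degrees, well above the return spring's 0.13 N m.
- **Bin open:** the top view shows the tub's front about 27 mm farther out than at the start. That held through a 0.75 s wait just before hand-in. The lock and tub angles themselves were not measured directly.
- **Other things:** a loose look-alike key was standing on the counter at the start. It had fallen over by 2.8 s, when the gripper was still well above and away from it and the wrist force was near zero. I left it lying. I did not measure the other listed items again at the end, but the arm kept clear of them and those in the last scene picture looked unmoved.

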